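# Hook a flange ring out of a vented housing bay

### The arm

A 6-joint arm with a two-finger parallel gripper is mounted at the origin on the work surface. World frame = base frame: x ahead of the robot, y to its left, z up, the work surface at z = 0. Lengths are in mm, angles in rad, forces in N, time in s.
With the tool pointing down it reaches from about 275 to 1000 mm from the base axis. Payload 8.4 kg.
Tool frame: the origin (TCP) lies midway between the tips of the shut fingers; the grasp point (between the pads) lies 19 mm behind it; z points along the fingers, y is the line along which they close (so a half turn about z gives the same grasp; the last joint's range is limited). The gripper opens to 85 mm and grips with 20 to 120 N. Pads are 22 mm wide; open, the fingers measure 114 mm over their backs; the gripper's body (76 mm by 85 mm) begins 54 mm behind the grasp point. The pads swing forward as they close: fully open they stand 13 mm farther back than shut.
Start: joints at [1.153, 0.353, 1.633, -0, 1.155, -0.002], TCP at [252.45, 571.749, 231.281] pointing down, gripper open.
Joint ranges: [-2.63, 2.63], [-0.92, 2.1], [0.06, 2.66], [-1.3, 4.44], [0, 2.69], [-3.02, 3.02]. Speed limits (rad/s): [2.22, 2.22, 2.79, 3.14, 3.14, 3.14].

### API

Orientations are given as [roll, pitch, yaw] about the fixed x, y, z axes, in that order (R = Rz(yaw) Ry(pitch) Rx(roll)).
In Python, from rig import telemetry, optics, r gives the robot as it stands.
- The arm moves only by the tool play_rows, never from a script. Its arguments are lists of equal length, an entry for each row: "dp": the shift along the tool's x, y, z in units of 40 mm (1.0 is 40 mm), a list of three; "rot": the turn, a rotation vector about the tool's x, y, z in units of 6 degrees (1.0 is 6 degrees), a list of three. In form: {"dp": [[tx, ty, tz], ...], "rot": [[ax, ay, az], ...]}. A call has 1 to 5 rows; each row is the pose to reach, as a shift and turn from the pose commanded when the call began, along the tool's axes at that moment; what a row does not reach only later rows make up. A row lasts 1/12 s, in which the tool goes at most 41.7 mm and 7.16 degrees, less where a joint would pass 70% of its speed; a pose out of reach is approached as far as the arm can. A call with a gripper value outside its range is refused whole. "fingers" is the opening, from 0 (shut) to 1 (fully open), set as the call begins (left out, the last holds). The fingers move at their own pace and stop on an object; "grip_force" is the grip in N (left out, the last holds). Time passes only in rows, so rows that repeat a pose let the fingers close. It gives the time, the measured TCP pose, the force, the opening and the grip force at its end, in the units of the state.
- telemetry.sense(): the state, without advancing time (a new reading comes with each control period).
- optics.grab_frame(name): name is "scene" or "top" or "wrist"; returns a dict with "color" (480x640x3 uint8, red, green, blue), "mtx" (3x3 intrinsics, pixels), "D" ([k1, k2, p1, p2, k3] as OpenCV has them; the pictures are not rectified), "R" (3x3) and "t" (3): a world point X has camera coordinates R X + t; the wrist camera has in their place "mount" (4x4, takes a point from camera to tool coordinates, whose origin is the TCP and whose axes are the flange's). Camera axes: x right, y down, z forward; pixel columns grow to the right and rows downward; lengths in mm; the calibration is good to about 2 mm. A picture is of the moment at which its call begins: read the wrist's pose just before it. There is no depth.
- r.sign_off(): hands the job in; it is judged then, once.
The state is a dict: "clock": time; "qpos": joint angles; "qvel": joint speeds; "joint_efforts": joint torques, N m; "eef_pos": TCP position; "tcp_rot": TCP orientation; "contact_force": force on the tool from outside, world axes, zero at the start; "wrist_torque": the same for the moment, N m; "opening": opening from 0.0 (shut) to 1.0 (fully open); "grasp_force": force on a finger pad.
Only numpy, scipy, OpenCV 4.12 (cv2) and the standard library are available. Lean on these libraries where they do the work, as an engineer would, in place of code of your own. Each camera call takes 0.05 s, during which the arm holds its last target. There are 200 camera calls.

### The job

A stainless flange ring has slid to the back of one bay of the vented housing. Take the hook picker by its upright handle, reach in, drop its prong into the ring's bore and draw the ring right out of the mouth (do not touch the ring with the fingers while it is inside the housing); then stand the picker back on its mat, wholly on it, and set the ring down gently, lying flat on the floor of the tray. Leave the grommet in the other bay, the glass float and the spacer where they are.

Things in the scene. Friction and masses are not known exactly. Their poses are not given: they have to be found in the camera images.
- housing: Grey sheet-metal housing fixed to the table, 170 mm deep (x), 195 wide (y), 94 high; origin at the centre of its underside, z up. Back wall's inner face at x = +80 mm. A middle wall makes two bays, each 90 mm wide inside, centred at y = -47.5 and +47.5 mm; walls 5 mm. Its dark floor is flush with the table. Roof (underside at 90 mm): 6 cross slats 6 mm wide, 26 mm gaps, to look through.
- housing_mouth (a point): Middle of the lower edge of the housing's open mouth, at x = -85 mm of the housing; both bays are fully open at this face, which looks roughly to world -y. The housing's own -x axis points straight out of it, +x into the bays.
- ring: The stainless flange ring to retrieve: plain flat ring, outer diameter 64 mm, bore 40 mm right through, 22 mm high, 0.25 to 0.45 kg. Lies flat near the back of either bay. Origin at the centre of its underside, z along its axis.
- ring_center (a point): Centre of the flange ring, on its axis, 11 mm above its underside.
- grommet: Black rubber grommet, thick ring of outer diameter 66 mm, bore 30 mm, 28 mm high, lying flat in the other bay; leave it there. Origin at the centre of its underside.
- picker: Hook picker, loose, standing on its mat, 0.25 kg. Origin at the centre of the underside of its foot (60 x 50 x 8 mm), z up, x along the rod. Upright handle above the foot, 36 mm along x, 18 mm thick along y, top at z = 130 mm; grip it across the 18 mm near z = 108 mm. A rod of diameter 10 mm runs along +x at z = 36 mm to x = 180 mm, where a 10 mm prong points down to z = 0.
- picker_tip (a point): Lower end of the picker's prong, 180 mm along the picker's x from its origin, level with the underside of its foot.
- mat: Thin black rubber mat fixed to the table, 280 mm (its x) x 90 mm (its y), 2 mm thick; the picker's place. Origin at the centre of its underside.
- tray: Shallow aluminium tray fixed to the table, 180 mm (its x) x 140 mm (its y) outside, walls 4 mm thick and 18 mm high, floor 4 mm thick. Origin at the centre of its underside.
- float: Frosted glass float, loose bystander standing upright, 68 mm across, 74 mm high. Origin at the centre of its underside.
- spacer: Anodized tube spacer, loose bystander standing on end, 52 mm across, 60 mm high. Origin at the centre of its underside.
- clamp: Cast iron toggle clamp holding a level sensor body, fixed bystander, base 100 x 170 mm, clamp handle up to 160 mm high. Origin at the centre of its underside.
Not all that is in view belongs to the job. Of the things that look like the picker, the smaller one is meant.

How it is judged:
By the outcome, as a careful person would: the job done as asked, in the order asked, and still so for the second after the job is handed in, with the robot touching nothing.
It also fails if it takes over 64 s, if anything falls off the work surface, if the arm or the gripper's body presses on something with over 40 N, if the wrist force passes 120 N, or if a joint passes its speed limit or range.

## Working session

There is one attempt and no reset: what is moved stays moved. The work goes in short steps, Python scripts to look and compute and a tool call to move; the robot and the scene stay as the last step left them, time stands still between calls to the robot, and variables do not carry over. Pictures are saved under pics/ and viewed, at most 10 in all, crops included, and the job is handed in when it is done.

Besides the shell and the picture viewer there is one more tool, called after ">>>" as name(argument=value, ...) on one line, values as JSON. play_rows: Moves the arm, as the interface text tells. Its arguments: {"type":"object","properties":{"dp":{"type":"array"},"rot":{"type":"array"},"fingers":{"type":"number"},"grip_force":{"type":"number"}},"required":["dp","rot"]}

```bash
ls; mkdir -p pics; python3 - <<'E'
from rig import telemetry, optics, r
import cv2,numpy as np,pickle
s=telemetry.sense();print(s)
d={}
for n in("scene","top"):
    f=optics.grab_frame(n);d[n]=f;cv2.imwrite(f"pics/{n}0.png",f["color"][:,:,::-1])
    print(n,f["mtx"],f["D"],f["R"],f["t"])
f=optics.grab_frame("wrist");d["wrist"]=f;print(f["mtx"],f["mount"],f["D"]);cv2.imwrite("pics/wrist0.png",f["color"][:,:,::-1])
pickle.dump(d,open("f0.pkl","wb"))
E
```

```text
pics
{'clock': 0.0, 'qpos': array([ 1.15260304e+00,  3.53628971e-01,  1.63413276e+00,  3.57064227e-08,
        1.15525784e+00, -2.39120465e-03]), 'qvel': array([-8.78131549e-06,  8.78953292e-04,  3.84665503e-04,  1.18112779e-03,
        1.59451122e-03, -1.06659417e-03]), 'joint_efforts': array([-4.39956766e-04, -6.05254483e+01, -3.42069483e+01, -1.18316621e-04,
        9.48203669e-03, -1.96694270e-05]), 'eef_pos': array([252.24672552, 571.29621425, 230.57427412]), 'tcp_rot': array([-3.14016574e+00, -3.44470322e-06,  2.72579055e+00]), 'contact_force': array([ 1.1616927 ,  0.35345814, -0.17016035]), 'wrist_torque': array([-0.00327277, -0.04458972, -0.02840507]), 'grasp_force': 0.0, 'opening': 1.0014994626164995}
scene [[593.81599887   0.         313.50631979]
 [  0.         593.81599887 236.53612339]
 [  0.           0.           1.        ]] [0.01076594 0.         0.         0.         0.        ] [[ 0.0866539   0.99622227  0.0056832 ]
 [ 0.80160386 -0.06633595 -0.59416394]
 [-0.59154235  0.0560423  -0.80432389]] [ -25.1901402  -308.74905182 1851.55433154]
top [[468.17037926   0.         318.04607715]
 [  0.         468.17037926 240.00882305]
 [  0.           0.           1.        ]] [-0.01373558  0.          0.          0.          0.        ] [[ 0.01227469 -0.99944378 -0.03100762]
 [-0.99290416 -0.00851445 -0.11861209]
 [ 0.1182821   0.03224352 -0.9924564 ]] [  -6.33384793  469.04392183 1116.66995284]
[[405.2434001    0.         318.66528852]
 [  0.         405.2434001  243.57367048]
 [  0.           0.           1.        ]] [[ 6.94908070e-04 -9.61132854e-01 -2.76085411e-01  6.99862168e+01]
 [ 9.99999723e-01  5.93922467e-04  4.49388037e-04 -1.84921704e-01]
 [-2.67948278e-04 -2.76085647e-01  9.61133000e-01 -1.43383916e+02]
 [ 0.00000000e+00  0.00000000e+00  0.00000000e+00  1.00000000e+00]] [-0.05131857  0.          0.          0.          0.        ]
```

View pics/top0.png

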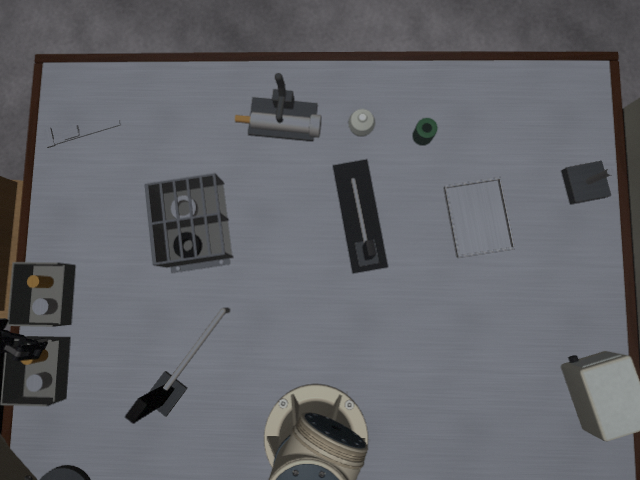

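View pics/scene0.png

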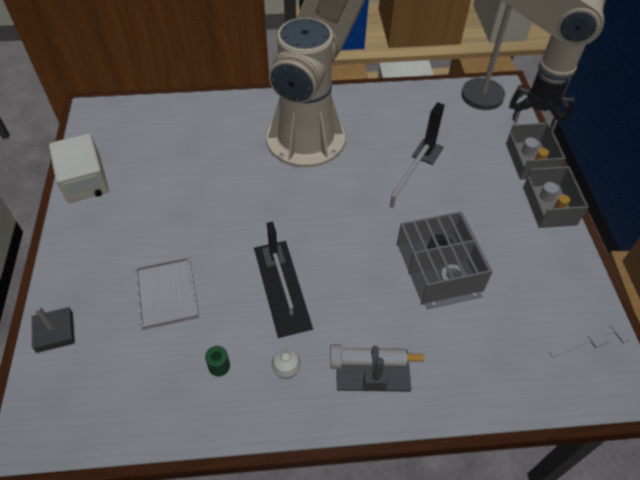

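Top view: two picker look-alikes. One stands on the black mat, foot at about (368,250) and prong at about (353,180). The other stands off the mat, handle at about (150,402) and tip at (227,310), and is clearly larger. The smaller one on the mat fits the description. The silver ring is at (183,207) in one bay and the black grommet at (187,243) in the other. The mouth faces image right (world -y). I'll confirm this in one enlarged crop and measure.

```bash
cat > h.py <<'E'
import cv2,numpy as np,pickle
from scipy.spatial.transform import Rotation as Ro
def cam(f,s=None):
    """R,t world->cam"""
    if "R" in f: return np.array(f["R"]),np.array(f["t"])
    T=np.eye(4);T[:3,:3]=Ro.from_euler("xyz",s["tcp_rot"]).as_matrix();T[:3,3]=s["eef_pos"]
    M=np.linalg.inv(T@np.array(f["mount"]));return M[:3,:3],M[:3,3]
def ray(f,uv,z,s=None):
    R,t=cam(f,s);p=cv2.undistortPoints(np.array(uv,float).reshape(-1,1,2),f["mtx"],f["D"]).reshape(-1,2)
    d=np.c_[p,np.ones(len(p))]@R;c=-R.T@t
    return c+d*((z-c[2])/d[:,2])[:,None]
def proj(f,X,s=None):
    R,t=cam(f,s);return cv2.projectPoints(np.array(X,float).reshape(-1,1,3),cv2.Rodrigues(R)[0],t,f["mtx"],f["D"])[0].reshape(-1,2)
def rect(f,mask,z,s=None):
    c=max(cv2.findContours(mask.astype(np.uint8),0,1)[0],key=cv2.contourArea)
    X=ray(f,c.reshape(-1,2),z,s)[:,:2].astype(np.float32)
    return cv2.minAreaRect(X),cv2.contourArea(c)
E
python3 - <<'E'
from h import *
d=pickle.load(open("f0.pkl","rb"));t=d["top"];im=t["color"];g=im.max(2).astype(int)
def roi(m,x0,y0,x1,y1):
    o=np.zeros(m.shape,bool);o[y0:y1,x0:x1]=m[y0:y1,x0:x1];return o
m=roi(g<60,320,150,400,285);m=cv2.morphologyEx(m.astype(np.uint8),3,np.ones((9,9)))
print("mat",rect(t,m,2))
for p in [(368,250),(353,180),(183,207),(187,243),(361,122),(425,128)]:print(p,im[p[1],p[0]],ray(t,[p],2)[0])
print("handle-ish ground colors",im[215,342],im[215,352:366].max(1),im[130,20:24])
a=cv2.resize(im[155:280,325:395],None,fx=4.7,fy=4.7,interpolation=2);b=cv2.resize(im[165:280,140:240],None,fx=4.6,fy=4.6,interpolation=2)
h=590;o=np.zeros((h,800,3),np.uint8);o[:min(h,a.shape[0]),:a.shape[1]]=a[:h];o[:b.shape[0],335:335+b.shape[1]]=b[:,:465]
cv2.imwrite("pics/crop1.png",o[:,:,::-1])
E
```

```text
mat (((535.9515991210938, -103.87947845458984), (278.0010681152344, 88.24705505371094), 10.60198974609375), 3699.5)
(368, 250) [40 41 41] [ 448.21500804 -125.14745609    2.        ]
(353, 180) [113 117 125] [626.04652008 -87.32824822   2.        ]
(183, 207) [78 79 78] [553.89945772 344.65304391   2.        ]
(187, 243) [79 81 80] [461.72559695 330.09096202   2.        ]
(361, 122) [122 124 119] [ 778.86916437 -107.41002713    2.        ]
(425, 128) [27 35 32] [ 763.15323835 -270.86884428    2.        ]
handle-ish ground colors [35 35 39] [ 31  31  33  35  32  35  79 114 124 118  85  32  32  33] [[81 80 83]
 [82 81 83]
 [83 82 86]
 [85 84 86]]
```

View pics/crop1.png

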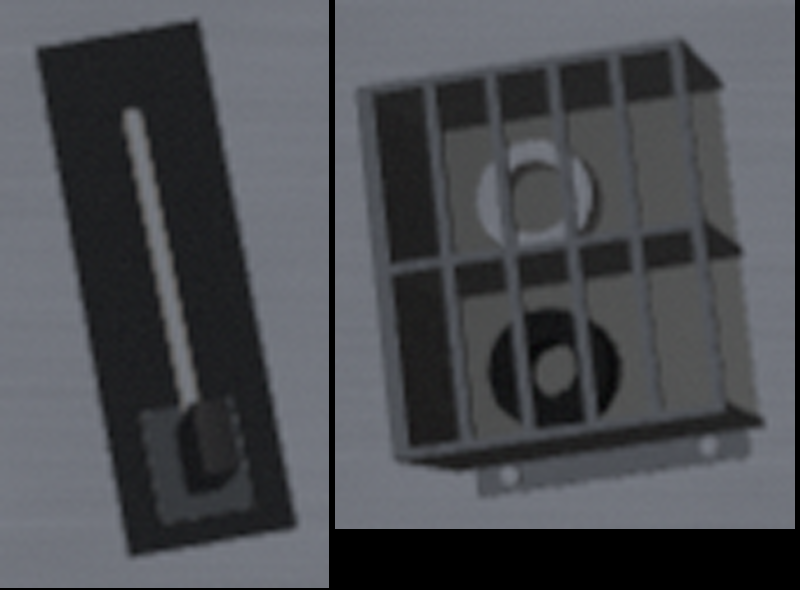

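Crop: the left panel confirms the target picker on the mat: rod from (133,110) to (190,405), foot around (198,460). The right panel shows the steel ring in the upper (world +x) bay at about (535,195), the grommet in the lower bay at (555,370), and the mouth on the right. Now the numbers.

```bash
python3 - <<'E'
from h import *
d=pickle.load(open("f0.pkl","rb"));t=d["top"];im=t["color"];g=im.max(2).astype(int);g2=cv2.GaussianBlur(im,(0,0),1).max(2).astype(int)
# rod
m=np.zeros(g.shape,np.uint8);m[172:245,345:375]=(g[172:245,345:375]>75)
n,l,st,c=cv2.connectedComponentsWithStats(m);k=1+st[1:,4].argmax();ys,xs=np.where(l==k);print("rod",st[k])
X=ray(t,np.c_[xs,ys],40)[:,:2];vx,vy,x0,y0=cv2.fitLine(X.astype(np.float32),2,0,.01,.01).ravel()
v=np.array([vx,vy])*np.sign(vx);s=(X-[x0,y0])@v;print("rod dir deg",np.degrees(np.arctan2(v[1],v[0])),"end",np.array([x0,y0])+s.max()*v,"near",np.array([x0,y0])+s.min()*v)
# foot corners from crop
cr=lambda p:[(p[0]/4.7+325-.4,p[1]/4.7+155-.4)]
for p in [(143,412),(163,525),(252,505),(235,398)]:print("foot",ray(t,cr(p),10)[0][:2])
cb=lambda p:[((p[0]-335)/4.6+140-.4,p[1]/4.6+165-.4)]
for n_,p,z in [("roof BL far",(358,90),94),("roof back near",(398,458),94),("roof mouth far",(684,40),94),("floor mouth far",(721,85),0),("floor mouth near",(764,425),0),("mid mouth floor",(742,250),0)]:print(n_,ray(t,cb(p),z)[0])
m=np.zeros(g.shape,np.uint8);m[192:222,172:202]=(g[192:222,172:202]>118)
ys,xs=np.where(m);X=ray(t,np.c_[xs,ys],22)[:,:2];print("ring px",len(xs),"circle",cv2.minEnclosingCircle(X.astype(np.float32)),X.min(0),X.max(0))
# tray: bright walls/contrast
e=cv2.Canny(im,30,80);ys,xs=np.where(e[170:265,435:520]);P=np.c_[xs+435,ys+170]
r=cv2.minAreaRect(ray(t,P,18)[:,:2].astype(np.float32));print("tray",r)
E
```

```text
rod [351 178  16  64 273]
rod dir deg 11.319411 end [621.71282072 -84.36950382] near [ 466.71762507 -115.39521296]
foot [466.38284959 -92.51892118]
foot [ 406.94057697 -103.14613969]
foot [ 417.88595333 -149.61145355]
foot [ 474.22349543 -140.84893064]
roof BL far [590.85942017 409.00525723  94.        ]
roof back near [401.54755335 377.68531384  94.        ]
roof mouth far [617.72325338 240.62713462  94.        ]
floor mouth far [617.08137884 243.36163848   0.        ]
floor mouth near [427.6567222  212.76917528   0.        ]
mid mouth floor [524.20322467 228.26861933   0.        ]
ring px 78 circle ((549.3432006835938, 338.90191650390625), 29.205242156982422) [527.14668578 310.10142092] [578.18543162 366.34660559]
tray ((530.829345703125, -395.2962341308594), (186.99966430664062, 148.47479248046875), 9.185955047607422)
```

Everything agrees with the given sizes: picker origin about (440,-121) at heading 11°, housing centre about (509,310) at heading 99°, ring about (549,339), tray about (531,-395). Moving to hover over the picker.

>>> play_rows(dp=[[-2.26,-2.79,0],[-2.26,-2.79,0],[-2.26,-2.79,0],[-2.26,-2.79,0],[-2.26,-2.79,0]], rot=[[0,0,4.83],[0,0,4.83],[0,0,4.83],[0,0,4.83],[0,0,4.83]])

```text
clock: 0.57
eef_pos: [290.4, 429.3, 231.0]
tcp_rot: [-3.14, 0.001, 2.211]
contact_force: [0.1, 1.1, 0.7]
opening: 0.998
grasp_force: 0.0
```

Signs are right; continuing.

>>> play_rows(dp=[[-3.32,-1.34,0],[-3.32,-1.34,0],[-3.32,-1.34,0],[-3.32,-1.34,0],[-3.32,-1.34,0]], rot=[[0,0,4.83],[0,0,4.83],[0,0,4.83],[0,0,4.83],[0,0,4.83]])

```text
clock: 0.98
eef_pos: [328.0, 292.4, 231.3]
tcp_rot: [-3.141, 0.001, 1.707]
contact_force: [0.0, 0.2, 0.3]
opening: 0.999
grasp_force: 0.0
```

>>> play_rows(dp=[[-3.56,0.44,0],[-3.56,0.44,0],[-3.56,0.44,0],[-3.56,0.44,0],[-3.56,0.44,0]], rot=[[0,0,4.83],[0,0,4.83],[0,0,4.83],[0,0,4.83],[0,0,4.83]])

```text
clock: 1.4
eef_pos: [366.4, 154.7, 231.5]
tcp_rot: [3.141, 0.0, 1.202]
contact_force: [0.0, 0.6, 0.2]
opening: 1.001
grasp_force: 0.0
```

>>> play_rows(dp=[[-2.9,2.11,0],[-2.9,2.11,0],[-2.9,2.11,0],[-2.9,2.11,0],[-2.9,2.11,0]], rot=[[0,0,4.83],[0,0,4.83],[0,0,4.83],[0,0,4.83],[0,0,4.83]])

```text
clock: 1.82
eef_pos: [405.0, 16.5, 231.5]
tcp_rot: [3.14, -0.001, 0.697]
contact_force: [-0.0, 1.1, 0.6]
opening: 0.998
grasp_force: 0.0
```

>>> play_rows(dp=[[-1.51,3.25,0],[-1.51,3.25,0],[-1.51,3.25,0],[-1.51,3.25,0],[-1.51,3.25,0]], rot=[[0,0,4.83],[0,0,4.83],[0,0,4.83],[0,0,4.83],[0,0,4.83]])

```text
clock: 2.23
eef_pos: [443.5, -121.9, 231.4]
tcp_rot: [3.141, -0.001, 0.193]
contact_force: [0.3, -0.1, -0.1]
opening: 1.0
grasp_force: 0.0
```

```bash
cat > g.py <<'E'
import sys
from rig import telemetry,optics
from h import *
def shot(n,tag):
    s=telemetry.sense();f=optics.grab_frame(n);pickle.dump((f,s),open(tag+".pkl","wb"));cv2.imwrite(f"pics/{tag}.png",f["color"][:,:,::-1]);return f,s
def to_tool(s,dw):
    return Ro.from_euler("xyz",s["tcp_rot"]).inv().apply(dw)/40
E
python3 - <<'E'
from g import *
f,s=shot("wrist","w1");print(s["eef_pos"],np.degrees(s["tcp_rot"]))
print(proj(f,[[440,-121,130],[621-5,-85,41],[440,-121,8]],s))
E
```

```text
[ 443.45363537 -121.87008994  231.37800956] [ 1.79949715e+02 -7.18026992e-02  1.10410646e+01]
[[315.83766504 248.30873007]
 [314.04799881 -19.72181923]
 [316.55054092 210.66477986]]
```

View pics/w1.png

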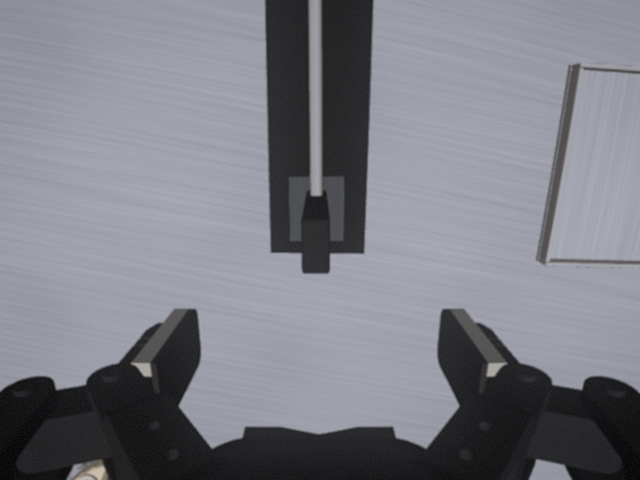

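The wrist view shows the handle top at about (316,247), within 1 px of the prediction, with the rod straight up the image. Descending and gripping.

>>> play_rows(dp=[[-0.08,-0.04,1.0],[-0.08,-0.04,2.0],[-0.08,-0.04,2.9],[-0.08,-0.04,3.5],[-0.08,-0.04,3.5]], rot=[[0,0,0],[0,0,0],[0,0,0],[0,0,0],[0,0,0]])

```text
clock: 2.7
eef_pos: [434.7, -116.3, 87.3]
tcp_rot: [-3.138, 0.007, 0.203]
contact_force: [-0.7, -0.9, -0.6]
opening: 1.002
grasp_force: 0.0
```

>>> play_rows(dp=[[0,0,0],[0,0,0],[0,0,0],[0,0,0],[0,0,0]], rot=[[0,0,0],[0,0,0],[0,0,0],[0,0,0],[0,0,0]], fingers=0, grip_force=70)

```text
clock: 3.12
eef_pos: [438.6, -119.3, 92.6]
tcp_rot: [3.141, -0.002, 0.197]
contact_force: [0.2, 0.4, -0.8]
opening: 0.295
grasp_force: 0.0
```

>>> play_rows(dp=[[0,0,0],[0,0,0],[0,0,0],[0,0,0],[0,0,0]], rot=[[0,0,0],[0,0,0],[0,0,0],[0,0,0],[0,0,0]])

```text
clock: 3.53
eef_pos: [438.5, -119.6, 92.3]
tcp_rot: [3.141, -0.002, 0.197]
contact_force: [-1.1, -0.7, 8.2]
opening: 0.207
grasp_force: 69.0
```

>>> play_rows(dp=[[0,0,-0.1],[0,0,-0.4],[0,0,-0.8],[0,0,-1.2],[0,0,-1.5]], rot=[[0,0,0],[0,0,0],[0,0,0],[0,0,0],[0,0,0]])

```text
clock: 3.95
eef_pos: [437.5, -119.2, 152.4]
tcp_rot: [-3.142, 0.0, 0.197]
contact_force: [0.1, -0.3, -2.8]
opening: 0.202
grasp_force: 68.4
```

>>> play_rows(dp=[[0.3,-0.19,0],[0.6,-0.37,0],[0.9,-0.56,0],[1.25,-0.74,0],[1.56,-0.93,0]], rot=[[0,0,-0.8],[0,0,-1.8],[0,0,-2.8],[0,0,-3.8],[0,0,-4.9]])

```text
clock: 4.37
eef_pos: [491.8, -70.0, 151.4]
tcp_rot: [-3.141, 0.0, 0.715]
contact_force: [0.7, -0.6, -1.9]
opening: 0.201
grasp_force: 68.5
```

>>> play_rows(dp=[[0.36,-0.01,0],[0.72,-0.02,0],[1.09,-0.03,0],[1.45,-0.04,0],[1.81,-0.05,0]], rot=[[0,0,-1],[0,0,-2],[0,0,-3],[0,0,-4],[0,0,-4.9]])

```text
clock: 4.78
eef_pos: [545.2, -21.3, 151.2]
tcp_rot: [-3.141, 0.0, 1.228]
contact_force: [-1.1, 0.2, -2.3]
opening: 0.204
grasp_force: 68.5
```

>>> play_rows(dp=[[0.35,0.18,0],[0.75,0.4,0],[1.1,0.6,0],[1.4,0.75,0],[1.6,0.85,0]], rot=[[0,0,-1.1],[0,0,-2.2],[0,0,-3.3],[0,0,-4.3],[0,0,-4.9]])

```text
clock: 5.2
eef_pos: [599.5, 27.7, 151.2]
tcp_rot: [-3.141, -0.0, 1.742]
contact_force: [0.7, -0.0, -2.0]
opening: 0.201
grasp_force: 68.6
```

>>> play_rows(dp=[[0,0,0],[0,0,0],[0,0,0]], rot=[[0,0,0],[0,0,0],[0,0,0]])

```text
clock: 5.45
eef_pos: [598.1, 26.4, 151.0]
tcp_rot: [-3.14, 0.0, 1.734]
contact_force: [-0.2, 0.6, -2.3]
opening: 0.201
grasp_force: 68.5
```

```bash
python3 - <<'E'
from g import *
f,s=shot("wrist","w2");t,s2=shot("top","t2");print(s["eef_pos"],np.degrees(s["tcp_rot"]),s["contact_force"])
a=f["color"];b=cv2.resize(t["color"][150:290,140:380],(800,467),interpolation=2)
o=np.zeros((600,800,3),np.uint8);o[:360,:480]=cv2.resize(a,(480,360));o2=cv2.resize(t["color"][160:300,180:360],None,fx=1.75,fy=1.75,interpolation=2);o[:o2.shape[0],482:482+o2.shape[1]]=o2
cv2.imwrite("pics/c2.png",o[:,:,::-1])
E
```

```text
[598.11169915  26.4120362  151.03007984] [-1.79929202e+02  1.72393739e-03  9.93464594e+01] [-0.17467104  0.62797522 -2.32598961]
```

View pics/c2.png

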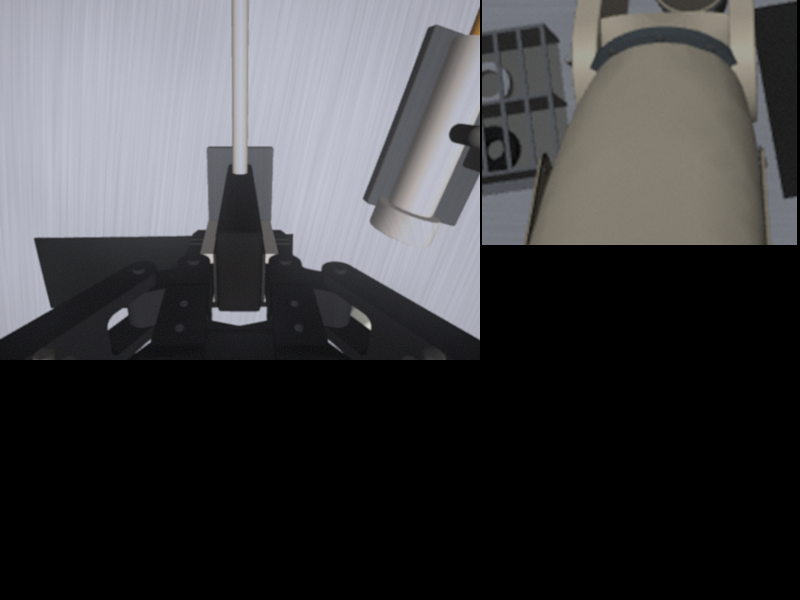

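The wrist view shows the picker held straight, rod at image x≈239 of 480 and foot square behind it; the clamp is clear on the right. Lower to insertion height, then check tip and ring from the scene camera.

>>> play_rows(dp=[[0,0,0.2],[0,0,0.4],[0,0,0.6],[0,0,0.7],[0,0,0.7]], rot=[[0,0,0],[0,0,0],[0,0,0],[0,0,0],[0,0,0]])

```text
clock: 5.97
eef_pos: [597.9, 26.7, 121.6]
tcp_rot: [-3.139, -0.0, 1.736]
contact_force: [0.4, -0.4, -2.4]
opening: 0.203
grasp_force: 68.4
```

```bash
python3 - <<'E'
from g import *
f,s=shot("scene","s3");print(s["eef_pos"],np.degrees(s["tcp_rot"]))
x0=365;y0=200;im=cv2.resize(f["color"][y0:310,x0:500],None,fx=5.4,fy=5.4,interpolation=2)
c=np.array([509.4,310.4]);h=np.array([-.158,.987]);yy=np.array([-.987,-.158])
def W(a,b,z):return [*(c+a*h+b*yy),z]
pts={"mouthfar0":W(-85,-97.5,0),"mouthfar94":W(-85,-97.5,94),"backfar94":W(85,-97.5,94),"mouthnear94":W(-85,97.5,94),"ring":[549.3,338.9,22],"tip":[570,205.7,33]}
for k,v in pts.items():
    p=proj(f,[v])[0];print(k,np.round(v),p)
    q=((p-[x0,y0]+.5)*5.4-.5).astype(int);cv2.circle(im,tuple(map(int,q)),3,(255,0,0),-1)
cv2.imwrite("pics/s3c.png",im[:,:,::-1])
E
```

```text
[597.88658205  26.69234808 121.56875979] [-1.79845788e+02 -1.76451444e-02  9.94620211e+01]
mouthfar0 [619. 242.   0.] [420.305287   304.49047075]
mouthfar94 [619. 242.  94.] [426.19806167 284.78562893]
backfar94 [592. 410.  94.] [491.92635726 270.56684544]
mouthnear94 [427. 211.  94.] [399.62032575 222.36187907]
ring [549. 339.  22.] [453.56752125 273.87727208]
tip [570. 206.  33.] [404.35349564 282.06109622]
```

View pics/s3c.png

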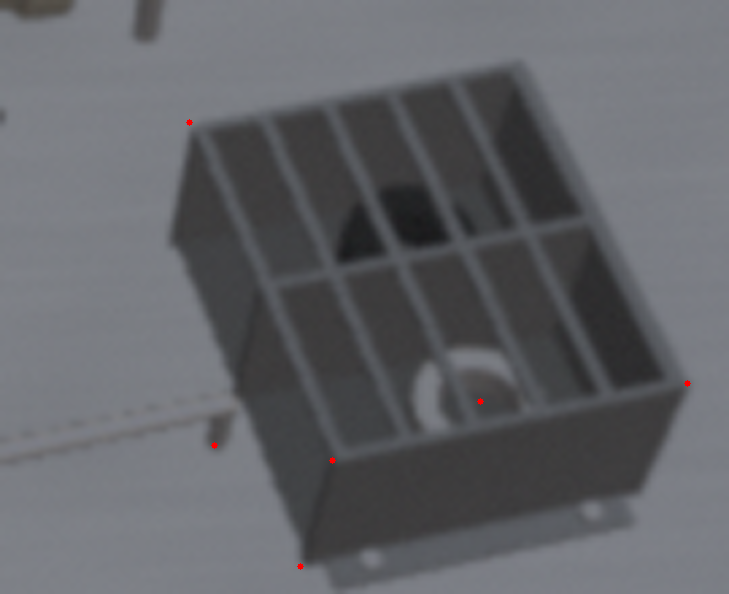

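The predicted tip (214,446) lands on the prong's lower end. The housing corners agree to about 1 px. The ring centre sits about 1.5 px up and left of the dot, so I take about (547,336). The bore gives ±15 mm, so I can reach in now.

>>> play_rows(dp=[[0.25,0,0],[0.6,0,0],[1.0,0,0],[1.4,0,0],[1.7,0,0]], rot=[[0,0,0],[0,0,0],[0,0,0],[0,0,0],[0,0,0]])

```text
clock: 6.43
eef_pos: [587.5, 96.2, 123.7]
tcp_rot: [3.141, -0.0, 1.737]
contact_force: [-0.2, 0.4, -2.0]
opening: 0.199
grasp_force: 68.6
```

>>> play_rows(dp=[[0.35,0,0],[0.8,-0.01,0],[1.2,-0.02,0],[1.5,-0.03,0],[1.61,-0.03,0]], rot=[[0,0,0],[0,0,0],[0,0,0],[0,0,0],[0,0,0]])

```text
clock: 6.85
eef_pos: [575.6, 159.4, 123.4]
tcp_rot: [3.141, -0.0, 1.738]
contact_force: [0.0, -0.3, -1.9]
opening: 0.199
grasp_force: 68.6
```

```bash
python3 - <<'E'
from g import *
t,_=shot("scene","s4");f,s=shot("wrist","w4");print(s["eef_pos"],np.degrees(s["tcp_rot"]),s["contact_force"])
o=np.zeros((480,800,3),np.uint8);o[:,:400]=cv2.resize(f["color"][:,60:580],(400,369)).__class__((480,400,3),np.uint8)*0 if 0 else 0
o[:369,:400]=cv2.resize(f["color"][:,60:580],(400,369));b=cv2.resize(t["color"][205:310,385:500],(400,365),interpolation=2);o[:365,400:]=b
cv2.imwrite("pics/c4.png",o[:,:,::-1])
E
```

```text
[575.64806432 159.1682359  123.38851957] [ 1.79988424e+02 -1.78222056e-02  9.95710038e+01] [ 0.66357825  0.82710751 -1.73564011]
```

View pics/c4.png

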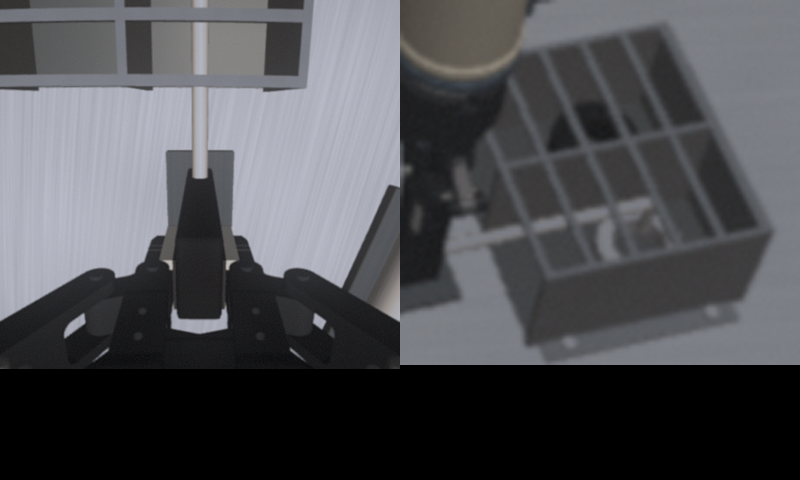

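The wrist view shows the rod centred in the right-hand bay. The scene view shows the prong above the ring's bore at about (648,235). Lowering, with a force check.

>>> play_rows(dp=[[0,0,0.1],[0,0,0.2],[0,0,0.3],[0,0,0.4],[0,0,0.4]], rot=[[0,0,0],[0,0,0],[0,0,0],[0,0,0],[0,0,0]])

```text
clock: 7.37
eef_pos: [575.4, 156.5, 106.1]
tcp_rot: [-3.14, 0.0, 1.735]
contact_force: [0.9, -0.4, -2.3]
opening: 0.2
grasp_force: 68.4
```

Tip is at about 16 mm with no contact, so it is in the bore. Going on down, then drawing out slowly.

>>> play_rows(dp=[[0,0,0.1],[0,0,0.2],[0,0,0.3],[0,0,0.33],[0,0,0.33]], rot=[[0,0,0],[0,0,0],[0,0,0],[0,0,0],[0,0,0]])

```text
clock: 7.78
eef_pos: [575.7, 157.2, 93.6]
tcp_rot: [-3.141, 0.0, 1.736]
contact_force: [0.1, 0.6, -1.5]
opening: 0.2
grasp_force: 68.6
```

>>> play_rows(dp=[[-0.1,0,0],[-0.25,0,0],[-0.4,0,0],[-0.55,0,0],[-0.7,0,0]], rot=[[0,0,0],[0,0,0],[0,0,0],[0,0,0],[0,0,0]])

```text
clock: 8.2
eef_pos: [580.8, 129.0, 94.2]
tcp_rot: [3.141, -0.0, 1.736]
contact_force: [-0.5, 1.7, -2.7]
opening: 0.203
grasp_force: 68.6
```

The drag force is small and the ring is coming. Raise slightly so the foot clears the mat later, and keep drawing.

>>> play_rows(dp=[[-0.2,0,-0.03],[-0.45,0,-0.06],[-0.7,0,-0.08],[-0.95,0,-0.08],[-1.2,0,-0.08]], rot=[[0,0,0],[0,0,0],[0,0,0],[0,0,0],[0,0,0]])

```text
clock: 8.62
eef_pos: [588.7, 81.1, 97.4]
tcp_rot: [3.141, 0.0, 1.736]
contact_force: [0.4, 2.2, -2.0]
opening: 0.197
grasp_force: 68.5
```

>>> play_rows(dp=[[-0.3,0,0],[-0.6,0,0],[-0.9,0,0],[-1.2,0,0],[-1.5,0,0]], rot=[[0,0,0],[0,0,0],[0,0,0],[0,0,0],[0,0,0]])

```text
clock: 9.03
eef_pos: [598.5, 21.8, 97.2]
tcp_rot: [-3.141, -0.0, 1.736]
contact_force: [-0.3, 2.3, -3.4]
opening: 0.207
grasp_force: 68.6
```

>>> play_rows(dp=[[-0.3,0,0],[-0.6,0,0],[-0.9,0,0],[-1.2,0,0],[-1.4,0,0]], rot=[[0,0,0],[0,0,0],[0,0,0],[0,0,0],[0,0,0]])

```text
clock: 9.45
eef_pos: [607.9, -33.8, 97.3]
tcp_rot: [3.142, 0.0, 1.736]
contact_force: [-0.1, 2.3, -2.3]
opening: 0.198
grasp_force: 68.6
```

>>> play_rows(dp=[[0,0,0],[0,0,0]], rot=[[0,0,0],[0,0,0]])

```text
clock: 9.62
eef_pos: [607.8, -32.8, 97.3]
tcp_rot: [3.141, 0.0, 1.735]
contact_force: [-0.7, 0.2, -2.6]
opening: 0.199
grasp_force: 68.7
```

```bash
python3 - <<'E'
from g import *
t,s=shot("scene","s5");print(s["eef_pos"],np.degrees(s["tcp_rot"]),s["contact_force"])
print(proj(t,[[583,157,22]]))
cv2.imwrite("pics/c5.png",cv2.resize(t["color"][200:340,300:500],None,fx=4,fy=4,interpolation=2)[:,:,::-1])
E
```

```text
[607.76367291 -32.84089524  97.29025673] [1.79992945e+02 1.83926427e-02 9.94295706e+01] [-0.6768806   0.15713388 -2.56621713]
[[385.6250234  290.11116777]]
```

View pics/c5.png

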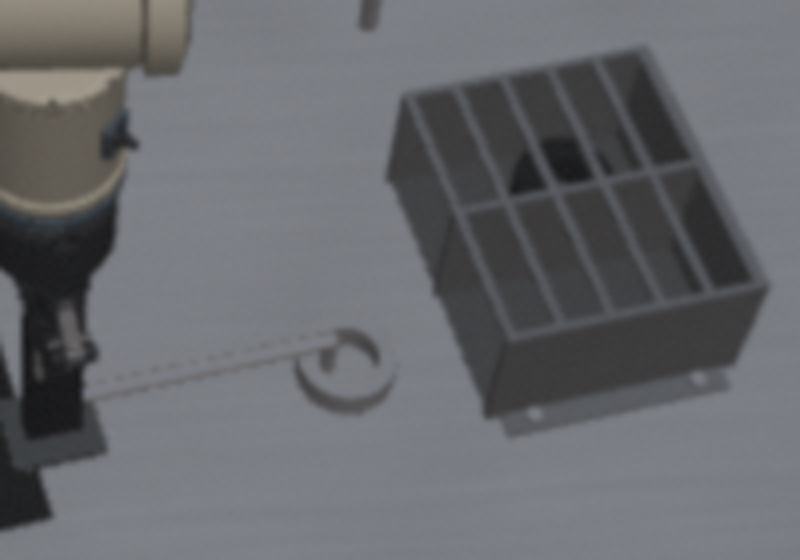

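The ring is out of the mouth, at about (346,360) in the crop, matching my estimate (583,157). The bay is empty and the grommet is unmoved. Centre the prong, lift it out, and return the picker to the mat.

>>> play_rows(dp=[[0.1,0,0],[0.2,0,0],[0.2,0,-0.2],[0.2,0,-0.6],[0.2,0,-1.0]], rot=[[0,0,0],[0,0,0],[0,0,0],[0,0,0],[0,0,0]])

```text
clock: 10.08
eef_pos: [605.8, -23.6, 137.7]
tcp_rot: [-3.14, -0.0, 1.737]
contact_force: [0.2, 0.1, -1.8]
opening: 0.202
grasp_force: 68.7
```

>>> play_rows(dp=[[0,0,-0.3],[-0.1,0,-0.5],[-0.2,0,-0.5],[-0.2,0,-0.5]], rot=[[0,0,0],[0,0,0],[0,0,0],[0,0,0]])

```text
clock: 10.42
eef_pos: [607.9, -32.8, 157.7]
tcp_rot: [3.141, 0.001, 1.736]
contact_force: [-0.1, 0.7, -2.8]
opening: 0.201
grasp_force: 68.7
```

>>> play_rows(dp=[[-0.08,-0.25,0],[-0.16,-0.55,0],[-0.28,-0.9,0],[-0.38,-1.2,0],[-0.48,-1.51,0]], rot=[[0,0,0.8],[0,0,1.8],[0,0,2.8],[0,0,3.8],[0,0,4.9]])

```text
clock: 10.83
eef_pos: [549.9, -61.4, 156.1]
tcp_rot: [-3.14, 0.0, 1.218]
contact_force: [-0.6, -0.5, -2.7]
opening: 0.2
grasp_force: 68.8
```

>>> play_rows(dp=[[-0.23,-0.22,0],[-0.46,-0.43,0],[-0.7,-0.65,0],[-0.93,-0.86,0],[-1.16,-1.08,0]], rot=[[0,0,1],[0,0,2],[0,0,3],[0,0,4],[0,0,4.9]])

```text
clock: 11.25
eef_pos: [493.5, -90.2, 156.3]
tcp_rot: [-3.14, 0.001, 0.704]
contact_force: [-0.2, -0.5, -3.0]
opening: 0.204
grasp_force: 68.8
```

>>> play_rows(dp=[[-0.35,-0.08,0],[-0.75,-0.17,0],[-1.1,-0.26,0],[-1.4,-0.33,0],[-1.54,-0.37,0]], rot=[[0,0,1.1],[0,0,2.2],[0,0,3.3],[0,0,4.3],[0,0,4.9]])

```text
clock: 11.67
eef_pos: [436.1, -119.2, 156.3]
tcp_rot: [-3.141, 0.003, 0.19]
contact_force: [-0.8, -0.1, -3.0]
opening: 0.207
grasp_force: 68.8
```

>>> play_rows(dp=[[0,0,0],[0,0,0],[0,0,0]], rot=[[0,0,0],[0,0,0],[0,0,0]])

```text
clock: 11.92
eef_pos: [438.7, -118.8, 157.0]
tcp_rot: [-3.141, 0.0, 0.199]
contact_force: [0.1, 0.3, -1.8]
opening: 0.199
grasp_force: 68.8
```

>>> play_rows(dp=[[0.1,0.02,0.3],[0.2,0.02,0.7],[0.3,0.02,1.1],[0.35,0.02,1.3],[0.35,0.02,1.45]], rot=[[0,0,0],[0,0,0],[0,0,0],[0,0,0],[0,0,0]])

```text
clock: 12.33
eef_pos: [452.6, -116.6, 98.3]
tcp_rot: [-3.141, 0.001, 0.198]
contact_force: [0.3, 0.5, -2.7]
opening: 0.203
grasp_force: 68.7
```

>>> play_rows(dp=[[0,0,0],[0,0,0.05],[0,0,0.1],[0,0,0.15],[0,0,0.16]], rot=[[0,0,0],[0,0,0],[0,0,0],[0,0,0],[0,0,0]])

```text
clock: 12.75
eef_pos: [452.4, -117.0, 93.1]
tcp_rot: [3.141, -0.0, 0.197]
contact_force: [-0.0, -0.1, -1.4]
opening: 0.201
grasp_force: 68.7
```

>>> play_rows(dp=[[0,0,0],[0,0,0]], rot=[[0,0,0],[0,0,0]])

```text
clock: 12.92
eef_pos: [452.4, -117.0, 93.1]
tcp_rot: [3.141, -0.0, 0.197]
contact_force: [0.1, -1.0, -1.9]
opening: 0.203
grasp_force: 68.7
```

>>> play_rows(dp=[[0,0,0.02],[0,0,0.03],[0,0,0.03],[0,0,0.03]], rot=[[0,0,0],[0,0,0],[0,0,0],[0,0,0]])

```text
clock: 13.25
eef_pos: [452.5, -117.1, 92.3]
tcp_rot: [3.141, -0.0, 0.197]
contact_force: [-2.0, 0.3, 7.1]
opening: 0.198
grasp_force: 70.1
```

>>> play_rows(dp=[[0,0,0],[0,0,0],[0,0,0],[0,0,0],[0,0,0]], rot=[[0,0,0],[0,0,0],[0,0,0],[0,0,0],[0,0,0]], fingers=1)

```text
clock: 13.67
eef_pos: [452.4, -116.9, 91.7]
tcp_rot: [3.142, -0.0, 0.197]
contact_force: [0.1, 0.3, 1.5]
opening: 0.898
grasp_force: 0.0
```

>>> play_rows(dp=[[0,0,0],[0,0,-0.3],[0,0,-0.9],[0,0,-1.7],[0,0,-2.5]], rot=[[0,0,0],[0,0,0],[0,0,0],[0,0,0],[0,0,0]])

```text
clock: 14.08
eef_pos: [451.5, -116.7, 192.3]
tcp_rot: [-3.141, 0.002, 0.197]
contact_force: [1.3, -0.1, 0.0]
opening: 0.996
grasp_force: 0.0
```

```bash
python3 - <<'E'
from g import *
f,s=shot("wrist","w6");t,_=shot("scene","s6");print(s["eef_pos"],np.degrees(s["tcp_rot"]))
im=t["color"];g=im.max(2).astype(int)
# change against the empty floor picture, near the ring
d0=pickle.load(open("f0.pkl","rb"))["scene"]["color"]
df=np.abs(im.astype(int)-d0).max(2);m=np.zeros(g.shape,np.uint8);m[265:320,355:412]=df[265:320,355:412]>12
m=cv2.morphologyEx(m,3,np.ones((3,3)));c=max(cv2.findContours(m,0,1)[0],key=cv2.contourArea);print("ring bbox px",cv2.boundingRect(c),cv2.contourArea(c))
h,w=12,12
X=ray(t,c.reshape(-1,2),11)[:,:2];print("ring z11",cv2.minAreaRect(X.astype(np.float32)),X.min(0),X.max(0))
# handle top
print("handle/origin proj", proj(f,[[453.9,-118,132],[453.9,-118,10]],s))
o=np.zeros((400,800,3),np.uint8);o[:360,:400]=cv2.resize(f["color"][:,53:587],(400,360));o[:400,400:]=cv2.resize(im[210:350,240:420],(400,311),interpolation=2).repeat(1,0)[:400] if 0 else cv2.resize(im[230:350,240:410],(400,400*120//170),interpolation=2).__array__() if 0 else 0
b=cv2.resize(im[225:350,240:410],(400,294),interpolation=2);o[:294,400:]=b
cv2.imwrite("pics/c6.png",o[:,:,::-1])
E
```

```text
[ 451.54269878 -116.69191439  192.29893655] [-1.79948944e+02  1.01891185e-01  1.12773379e+01]
ring bbox px (373, 287, 26, 17) 101.5
ring z11 ((595.2186279296875, 152.81085205078125), (64.41535949707031, 37.84148406982422), 66.02286529541016) [564.84552577 125.93398714] [614.64750894 188.6132151 ]
handle/origin proj [[321.77446081 260.45527886]
 [320.73696643 213.41076926]]
```

View pics/c6.png

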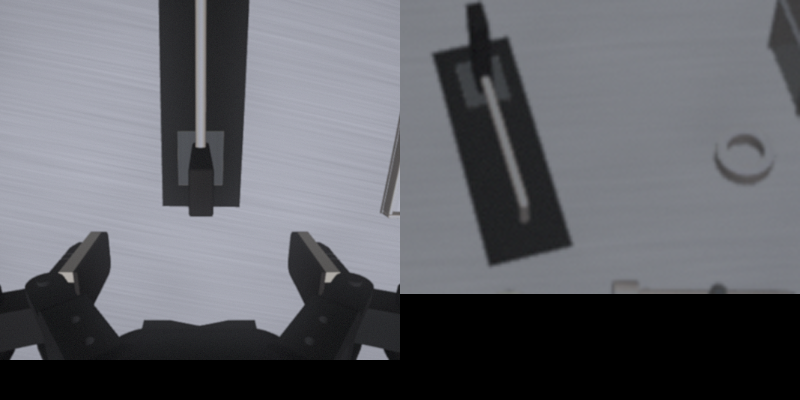

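The picker stands wholly on the mat, and the ring lies free at about (744,157) in the right panel. Moving over the ring with the fingers along the tray's long axis.

>>> play_rows(dp=[[0.31,-0.4,-0.2],[0.62,-0.8,-0.2],[0.93,-1.22,-0.2],[1.24,-1.63,-0.2],[1.55,-2.04,-0.2]], rot=[[0,0,-0.9],[0,0,-1.9],[0,0,-2.9],[0,0,-3.9],[0,0,-4.9]])

```text
clock: 14.6
eef_pos: [497.1, -23.9, 199.0]
tcp_rot: [-3.141, 0.0, 0.715]
contact_force: [0.7, 0.4, -0.5]
opening: 1.0
grasp_force: 0.0
```

>>> play_rows(dp=[[0.47,-0.2,0],[0.94,-0.4,0],[1.4,-0.6,0],[1.88,-0.8,0],[2.35,-1.02,0]], rot=[[0,0,-1],[0,0,-2],[0,0,-3],[0,0,-4],[0,0,-4.9]])

```text
clock: 15.02
eef_pos: [542.0, 68.4, 198.9]
tcp_rot: [-3.141, 0.0, 1.228]
contact_force: [0.3, 0.2, 0.6]
opening: 1.0
grasp_force: 0.0
```

>>> play_rows(dp=[[0.6,0.06,0],[1.2,0.12,0],[1.8,0.18,0],[2.3,0.24,0],[2.54,0.26,0]], rot=[[0,0,-1],[0,0,-2],[0,0,-3],[0,0,-4],[0,0,-4.9]])

```text
clock: 15.43
eef_pos: [586.9, 161.5, 198.7]
tcp_rot: [-3.141, -0.0, 1.743]
contact_force: [-0.2, 0.1, 0.2]
opening: 0.999
grasp_force: 0.0
```

>>> play_rows(dp=[[0,0,0],[0,0,0],[0,0,0]], rot=[[0,0,0],[0,0,0],[0,0,0]])

```text
clock: 15.68
eef_pos: [585.6, 158.7, 199.0]
tcp_rot: [-3.14, 0.0, 1.733]
contact_force: [-0.2, -0.2, 0.5]
opening: 0.999
grasp_force: 0.0
```

```bash
python3 - <<'E'
from g import *
f,s=shot("wrist","w7");print(s["eef_pos"],np.degrees(s["tcp_rot"]))
p=proj(f,[[586,159,22]],s)[0];print("expect",p)
g=cv2.cvtColor(f["color"],cv2.COLOR_RGB2GRAY)
q=cv2.medianBlur(g,5);c=cv2.HoughCircles(q,cv2.HOUGH_GRADIENT,1,10,param1=60,param2=22,minRadius=20,maxRadius=80)
for u,v,rr in (c[0][:8] if c is not None else []):
    X=ray(f,[[u,v],[u+rr,v]],22,s);print(round(u),round(v),round(rr),X[0][:2].round(1),"R mm",np.linalg.norm(X[1]-X[0]).round(1))
E
```

```text
[585.56307267 158.7303484  199.02690567] [-1.79926565e+02  2.10820269e-02  9.92945449e+01]
expect [319.39492491 217.01264546]
312 202 30 [578.6 169.8] R mm 23.9
550 314 79 [800.8 105.6] R mm 74.6
558 308 77 [805.8 113.2] R mm 72.4
536 312 68 [788.5 105.7] R mm 63.3
308 218 43 [577.5 156.4] R mm 34.5
302 206 29 [571.2 165.3] R mm 23.1
534 322 62 [789.8  96.1] R mm 57.4
```

```bash
python3 - <<'E'
from g import *
f,s=pickle.load(open("w7.pkl","rb"));g=cv2.GaussianBlur(cv2.cvtColor(f["color"],cv2.COLOR_RGB2GRAY),(0,0),1)
print(g[218,240:390:3]);print(g[150:290:3,310])
e=cv2.Canny(g,25,60);ys,xs=np.where(e[140:290,240:390]);X=ray(f,np.c_[xs+240,ys+140],22,s)[:,:2]
rng=np.random.default_rng(0)
for R in(32,20):
    best=(0,)
    for a in np.arange(565,600,1.):
        for b in np.arange(140,180,1.):
            n=(abs(np.hypot(*(X-[a,b]).T)-R)<1.5).sum()
            if n>best[0]:best=(n,a,b)
    print(R,best)
b=cv2.resize(g[130:310,220:410],None,fx=3,fy=3)
cv2.imwrite("pics/c7.png",b)
E
```

```text
[148 145 148 148 145 145 146 146 146 147 141 148 148 148 144 100 124 147
 148 151 150 148 147 150 149 151 154 153 154 153 125 113 149 149 150 148
 145 154 154 152 153 155 153 151 151 151 152 153 150 153]
[152 151 151 151 151 151 151 135 105 144 145 146 149 139 146 147 147 148
 149 149 151 150 150 151 151 151 150 135  87 101 149 149 148 148 152 154
 154 154 154 153 152 151 152 151 152 152 152]
32 (np.int64(164), np.float64(577.0), np.float64(160.0))
20 (np.int64(168), np.float64(577.0), np.float64(160.0))
```

Both circles fit at (577,160), with the radii of 32 and 20 matching. Descending and gripping the ring.

>>> play_rows(dp=[[0.07,-0.21,0.8],[0.07,-0.21,1.7],[0.07,-0.21,2.6],[0.07,-0.21,3.4],[0.07,-0.21,4.0]], rot=[[0,0,0],[0,0,0],[0,0,0],[0,0,0],[0,0,0]])

```text
clock: 16.15
eef_pos: [575.9, 159.5, 37.3]
tcp_rot: [-3.139, 0.0, 1.733]
contact_force: [-0.1, 0.6, -0.1]
opening: 0.999
grasp_force: 0.0
```

>>> play_rows(dp=[[0,0,0.2],[0,0,0.5],[0,0,0.75],[0,0,0.95],[0,0,0.98]], rot=[[0,0,0],[0,0,0],[0,0,0],[0,0,0],[0,0,0]])

```text
clock: 16.57
eef_pos: [577.4, 160.6, -0.0]
tcp_rot: [-3.141, 0.0, 1.736]
contact_force: [-1.5, 0.1, -0.2]
opening: 0.996
grasp_force: 0.0
```

>>> play_rows(dp=[[0,0,0],[0,0,0],[0,0,0],[0,0,0],[0,0,0]], rot=[[0,0,0],[0,0,0],[0,0,0],[0,0,0],[0,0,0]], fingers=0, grip_force=60)

```text
clock: 16.98
eef_pos: [577.9, 160.9, 2.1]
tcp_rot: [3.141, -0.0, 1.736]
contact_force: [-3.1, -1.1, 8.1]
opening: 0.729
grasp_force: 63.4
```

>>> play_rows(dp=[[0,0,-0.1],[0,0,-0.5],[0,0,-1.1],[0,0,-1.8],[0,0,-2.5]], rot=[[0,0,0],[0,0,0],[0,0,0],[0,0,0],[0,0,0]])

```text
clock: 17.4
eef_pos: [577.0, 160.7, 101.6]
tcp_rot: [-3.141, 0.0, 1.736]
contact_force: [0.7, -0.1, -4.1]
opening: 0.729
grasp_force: 66.7
```

>>> play_rows(dp=[[0,0,-0.7],[0,0,-1.3],[0,0,-1.7],[-0.3,-0.1,-1.8],[-0.8,-0.2,-1.8]], rot=[[0,0,0],[0,0,0],[0,0,0],[0,0,0],[0,0,0]])

```text
clock: 17.82
eef_pos: [575.4, 128.7, 174.4]
tcp_rot: [3.138, -0.001, 1.738]
contact_force: [0.9, -0.4, -4.2]
opening: 0.728
grasp_force: 66.8
```

>>> play_rows(dp=[[-0.65,-0.16,0],[-1.35,-0.34,0],[-2.05,-0.52,0],[-2.75,-0.7,0],[-3.45,-0.88,0]], rot=[[0,0,0],[0,0,0],[0,0,0],[0,0,0],[0,0,0]])

```text
clock: 18.23
eef_pos: [561.6, -15.8, 171.9]
tcp_rot: [-3.14, 0.0, 1.736]
contact_force: [0.4, -0.1, -4.1]
opening: 0.724
grasp_force: 66.8
```

>>> play_rows(dp=[[-0.7,-0.18,0],[-1.4,-0.36,0],[-2.1,-0.54,0],[-2.8,-0.72,0],[-3.5,-0.9,0]], rot=[[0,0,0],[0,0,0],[0,0,0],[0,0,0],[0,0,0]])

```text
clock: 18.65
eef_pos: [549.1, -159.7, 171.9]
tcp_rot: [-3.141, -0.0, 1.736]
contact_force: [0.7, 0.3, -3.4]
opening: 0.73
grasp_force: 66.8
```

>>> play_rows(dp=[[-0.7,-0.18,0],[-1.4,-0.36,0],[-2.1,-0.54,0],[-2.8,-0.72,0],[-3.5,-0.9,0]], rot=[[0,0,0],[0,0,0],[0,0,0],[0,0,0],[0,0,0]])

```text
clock: 19.07
eef_pos: [536.5, -303.6, 171.8]
tcp_rot: [-3.14, -0.001, 1.736]
contact_force: [0.7, 0.5, -3.7]
opening: 0.729
grasp_force: 66.8
```

>>> play_rows(dp=[[-0.6,-0.15,0],[-1.1,-0.28,0],[-1.6,-0.4,0],[-2.0,-0.5,0],[-2.25,-0.57,0]], rot=[[0,0,0],[0,0,0],[0,0,0],[0,0,0],[0,0,0]])

```text
clock: 19.48
eef_pos: [529.3, -396.3, 171.9]
tcp_rot: [-3.141, -0.0, 1.735]
contact_force: [0.1, 0.9, -2.7]
opening: 0.732
grasp_force: 66.8
```

>>> play_rows(dp=[[0,0,0],[0,0,0],[0,0,0]], rot=[[0,0,0],[0,0,0],[0,0,0]])

```text
clock: 19.73
eef_pos: [530.1, -393.6, 172.2]
tcp_rot: [-3.141, -0.001, 1.736]
contact_force: [0.1, -0.0, -2.5]
opening: 0.728
grasp_force: 66.8
```

```bash
python3 - <<'E'
from g import *
f,s=shot("wrist","w8");print(s["eef_pos"],np.degrees(s["tcp_rot"]),s["contact_force"],s["opening"],s["grasp_force"])
th=np.radians(9.2);c=np.array([530.8,-395.3]);R=np.array([[np.cos(th),-np.sin(th)],[np.sin(th),np.cos(th)]])
P=[[*(c+R@np.array(k)),18] for k in [(90,70),(90,-70),(-90,-70),(-90,70)]];print(proj(f,P,s))
o=f["color"].copy()
for p in proj(f,P,s):cv2.circle(o,tuple(int(v) for v in p),3,(255,0,0),-1)
cv2.imwrite("pics/c8.png",o[:,:,::-1])
E
```

```text
[ 530.11958603 -393.60785936  172.22449388] [-1.79977553e+02 -5.39355034e-02  9.94905290e+01] [ 0.11165249 -0.04617988 -2.51822647] 0.7283115024761039 66.79035820998251
[[445.73451752 131.7232674 ]
 [430.14677537 311.39283487]
 [206.94085602 310.28962355]
 [193.5598236  130.20800407]]
```

View pics/c8.png

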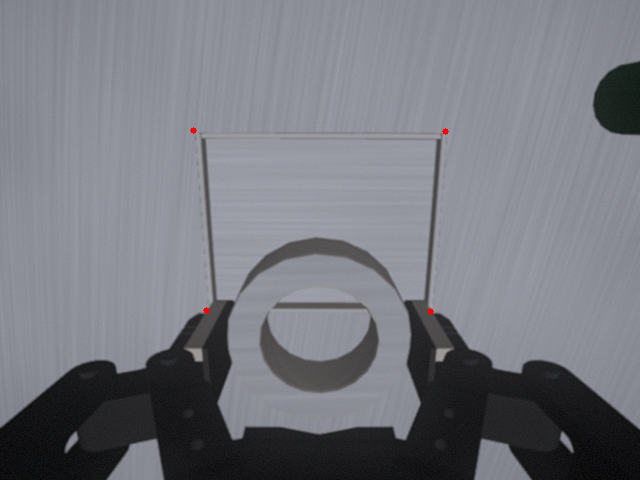

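The wrist view shows the ring held level at about (319,330), over the centre of the tray; the predicted tray corners match its walls. All 10 views are used, so I go by force and numbers from here. Lowering gently.

>>> play_rows(dp=[[0,0,0.6],[0,0,1.4],[0,0,2.2],[0,0,3.0],[0,0,3.5]], rot=[[0,0,0],[0,0,0],[0,0,0],[0,0,0],[0,0,0]])

```text
clock: 20.2
eef_pos: [529.3, -392.4, 29.5]
tcp_rot: [-3.139, -0.002, 1.737]
contact_force: [-0.9, 0.2, -3.6]
opening: 0.729
grasp_force: 66.7
```

>>> play_rows(dp=[[0,0,0.1],[0,0,0.25],[0,0,0.4],[0,0,0.5],[0,0,0.55]], rot=[[0,0,0],[0,0,0],[0,0,0],[0,0,0],[0,0,0]])

```text
clock: 20.62
eef_pos: [530.9, -394.8, 11.3]
tcp_rot: [3.14, 0.001, 1.736]
contact_force: [-0.2, 0.3, -2.9]
opening: 0.732
grasp_force: 67.1
```

>>> play_rows(dp=[[0,0,0],[0,0,0.02],[0,0,0.04],[0,0,0.05],[0,0,0.05]], rot=[[0,0,0],[0,0,0],[0,0,0],[0,0,0],[0,0,0]])

```text
clock: 21.03
eef_pos: [530.3, -394.7, 8.7]
tcp_rot: [3.141, 0.0, 1.736]
contact_force: [-1.1, 0.5, -4.2]
opening: 0.726
grasp_force: 67.1
```

>>> play_rows(dp=[[0,0,0.01],[0,0,0.02],[0,0,0.03],[0,0,0.04],[0,0,0.04]], rot=[[0,0,0],[0,0,0],[0,0,0],[0,0,0],[0,0,0]])

```text
clock: 21.45
eef_pos: [530.2, -394.5, 6.8]
tcp_rot: [-3.142, -0.0, 1.736]
contact_force: [0.4, 0.4, -3.6]
opening: 0.732
grasp_force: 67.1
```

>>> play_rows(dp=[[0,0,0.01],[0,0,0.02],[0,0,0.03],[0,0,0.03]], rot=[[0,0,0],[0,0,0],[0,0,0],[0,0,0]])

```text
clock: 21.78
eef_pos: [530.3, -394.6, 6.2]
tcp_rot: [3.142, 0.0, 1.736]
contact_force: [-2.3, 2.4, 4.6]
opening: 0.731
grasp_force: 67.8
```

Contact with the tray floor. Release and retreat.

>>> play_rows(dp=[[0,0,0],[0,0,0],[0,0,0],[0,0,0],[0,0,0]], rot=[[0,0,0],[0,0,0],[0,0,0],[0,0,0],[0,0,0]], fingers=1)

```text
clock: 22.2
eef_pos: [530.4, -394.6, 5.7]
tcp_rot: [3.141, 0.0, 1.736]
contact_force: [-0.4, -0.2, -0.1]
opening: 1.0
grasp_force: 0.0
```

>>> play_rows(dp=[[0,0,-0.1],[0,0,-0.4],[0,0,-1.0],[0,0,-1.9],[0,0,-2.8]], rot=[[0,0,0],[0,0,0],[0,0,0],[0,0,0],[0,0,0]])

```text
clock: 22.62
eef_pos: [529.7, -394.1, 119.0]
tcp_rot: [-3.14, -0.001, 1.736]
contact_force: [0.9, 0.9, 0.1]
opening: 0.999
grasp_force: 0.0
```

>>> play_rows(dp=[[0,0,-0.8],[0,0,-1.5],[0,0,-1.8],[0,0,-1.8],[0,0,-1.8]], rot=[[0,0,0],[0,0,0],[0,0,0],[0,0,0],[0,0,0]])

```text
clock: 23.03
eef_pos: [530.3, -394.6, 190.1]
tcp_rot: [3.141, 0.001, 1.736]
contact_force: [-0.8, 0.4, -0.7]
opening: 0.996
grasp_force: 0.0
```

```bash
python3 - <<'E'
from g import *
f,s=shot("wrist","w9");t,_=shot("scene","s9");print(s["eef_pos"],s["contact_force"],s["opening"])
g=cv2.GaussianBlur(cv2.cvtColor(f["color"],cv2.COLOR_RGB2GRAY),(0,0),1)
p=proj(f,[[530.3,-394.6,26]],s)[0];print(p);u,v=map(int,p)
e=cv2.Canny(g,25,60);ys,xs=np.where(e[v-80:v+80,u-80:u+80]);X=ray(f,np.c_[xs+u-80,ys+v-80],26,s)[:,:2]
for R in(32,20):print(R,max(((abs(np.hypot(*(X-[a,b]).T)-R)<1.5).sum(),a,b) for a in range(510,552) for b in range(-415,-373)))
d0=pickle.load(open("s6.pkl","rb"))[0]["color"].astype(int);a=np.abs(t["color"].astype(int)-d0).max(2)
for n,(x0,y0,x1,y1) in dict(picker=(250,215,315,335),float=(270,345,302,380),spacer=(203,343,232,378),grommet=(425,232,450,252)).items():print(n,(a[y0:y1,x0:x1]>25).sum())
E
```

```text
[ 530.30608068 -394.55746472  190.13583106] [-0.82139116  0.43095842 -0.68237191] 0.9962395817951624
[318.361112   220.75081554]
32 (np.int64(210), 530, -395)
20 (np.int64(201), 531, -396)
picker 10
float 0
spacer 0
grommet 0
```

```bash
python3 -c "
from rig import r;print(r.sign_off())"
```

```text
the job is handed in; nothing more can be done
None
```

The job is handed in after about 23 s on the robot's clock: the ring lies flat in the middle of the tray, the picker stands wholly on its mat, and the camera checks show the grommet, float and spacer unmoved.

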